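Take the cover off the vegetable cutter: left-hand screw knob in a sloping recess

ROBOT

A 6-joint arm with a two-finger parallel gripper is mounted at the origin on a cart in front of the work surface, level with it; the furniture and walls round the work are solid. World frame = base frame: x ahead of the robot, y to its left, z up, the work surface at z = 0. Lengths are in m, angles in degrees, forces in N, time in s.
With the tool pointing down it reaches from about 0.375 to 0.9 m from the base axis. Payload 3.1 kg.
Tool frame: the origin (TCP) lies on the centre line of the jaws, within the pads' length; the fingertips stand 25 mm ahead of it and the grasp point (between the pads) lies 6 mm ahead of it; z points along the fingers, y is the line along which they close (so a half turn about z gives the same grasp; the last joint's range is limited). The gripper opens to 87 mm and grips with 3 to 60 N. Pads are 19 mm wide; open, the fingers measure 117 mm over their backs; the gripper's body (75 mm by 190 mm) begins 51 mm behind the grasp point.
Start: joints at [-10.227, 30.224, 82.088, -0, 67.689, -10.227], TCP at [0.625, 0, 0.248] pointing down, gripper open.
Joint ranges: [-176.69, 176.69], [-43.24, 126.21], [12.49, 139.97], [-82, 262], [0, 151.66], [-163.58, 163.58]. Speed limits (degrees/s): [159.86, 159.86, 180, 180, 180, 180].

INTERFACE

Orientations are given as a 3x3 rotation matrix whose columns are the frame's x, y, z axes.
In Python, from rig import * gives the robot as it stands.
- The arm moves only by the tool step_arm, never from a script. Its argument "steps" is a list of rows, each a list of 7 numbers: the shift along the tool's x, y, z normalised to -1 to 1, where 1 is 0.3 m, then the turn, a rotation vector about the tool's x, y, z normalised to -1 to 1, where 1 is 45 degrees, then the gripper's target within -1 to 1 (shut at 1, half-way at 0, fully open at -1). A call has 1 to 8 rows; each row is the pose to reach, as a shift and turn from the pose commanded when the call began, along the tool's axes at that moment; what a row does not reach only later rows make up. A row lasts 1/12 s, in which the tool goes at most 41.7 mm and 7.16 degrees, less where a joint would pass 70% of its speed; a pose out of reach is approached as far as the arm can. A call with a number of a shift or a turn outside -1 to 1 is refused whole. A call with a gripper value outside its range is refused whole. The fingers move at their own pace and stop on an object; the grip force is fixed at half the most. Time passes only in rows, so rows that repeat a pose let the fingers close. It gives the time, the measured TCP pose, the force, the opening and the grip force at its end, in the units of the state.
- read_state(): the state, without advancing time (a new reading comes with each control period).
- capture(name): name is "scene" or "side" or "wrist"; returns a dict with "image" (420x560x3 uint8, red, green, blue), "vertical_fov" (degrees; the focal length in pixels is half the picture's height over the tangent of half this angle, whatever the lens; pixels are square), "cx", "cy" (the principal point, pixels), "world_from_camera" (4x4, takes a point from camera to world coordinates); the wrist camera has in their place "T_tool_cam" (4x4, takes a point from camera to tool coordinates, whose origin is the TCP and whose axes are the flange's). Camera axes: x right, y down, z forward; pixel columns grow to the right and rows downward; lengths in m; the calibration is good to about 2 mm. A picture is of the moment at which its call begins: read the wrist's pose just before it. There is no depth.
- hand_in(): hands the job in; it is judged then, once.
The state is a dict: "time_s": time; "joint_positions": joint angles; "qvel": joint speeds; "tau": joint torques, N m; "position": TCP position; "tcp_rot": TCP orientation; "force": force on the tool from outside, world axes, zero at the start; "moment": the same for the moment, N m; "opening": opening from 0.0 (shut) to 1.0 (fully open); "grasp_force": force on a finger pad.
Only numpy, scipy, OpenCV 4.12 (cv2) and the standard library are available. Lean on these libraries where they do the work, as an engineer would, in place of code of your own. Each camera call takes 0.05 s, during which the arm holds its last target. There are 200 camera calls.

TASK

Take the blue cover off the sloping top of the vegetable cutter and lay it flat, knob up, on the glass board in front of the sink for washing. The black knob that locks the cover has a left-hand thread: undo it clockwise (as you look at it) all the way to its stop while the cover is still in its recess, and never force it the other way, which only tightens it. Set the cover down on the board before you let go of it, and leave the mug, the tea tin and the drinking glass beside the cutter where they stand.

Things in the scene. Friction and masses are not known exactly. Their poses are not given: they have to be found in the camera images.
- cutter: White vegetable cutter, fixed, 200 x 170 mm footprint, about 0.2 m tall. Origin: centre of its underside; its -x is its front, z up. The head is a 168 x 168 mm block whose top slopes 30 degrees down to the front. In that top is a square well, 140 x 140 mm inside, 30 mm deep, that holds the cover; its 14 mm thick rim stands 14 mm above the cover's top.
- well (a point): Centre of the floor of the cutter's well, 135 mm above the cutter's underside. Its axes are those of the cutter (not tilted); the well's outward normal is 30 degrees from vertical, leaning to the cutter's -x: (-0.5, 0, 0.866).
- cover: Blue square cover, 136 x 136 x 16 mm, about 0.4 kg with its knob; loose, but locked in the well at the start with 2 mm play all round. Origin: centre of its underside; z is its outward normal (30 degrees from vertical in the well), x points up the slope. A white arrow moulded on its top shows the loosening direction, clockwise.
- knob (a joint): Turn of the knob against the cover, rad: grows CLOCKWISE as seen looking at the knob from outside (along the cover's -z), which loosens it (left-hand thread). Starts at 0 to 1.8; stop when fully undone at 4.4; tightening stop at -0.6. Friction about 0.1 N m; it stays where it is left.
- knob_grip (a point): On the screw's axis, 42 mm above the cover's underside at knob value 0. The black knob is a straight bar 70 mm long, 16 mm wide, from 24 to 56 mm above the cover's underside: pinch it across the 16 mm. x: along the bar, y: across, z: outward. It rises 1.2 mm per radian as it loosens and never comes off; the cover can be lifted and carried by it.
- board: Pale green glass board lying fixed at the front edge of the worktop, between the robot and the sink (not the like one far off to the left), 171 mm (x) x 301 mm (y) x 10 mm. Origin at the centre of its underside, z up.
- bolts (a point): Centre of the cover, 8 mm above its underside, axes as the cover. Two hidden steel bolts come out of the cover's side edges (+y and -y) at this height into slots in the well's side walls. Undoing the knob draws them in 2.2 mm per radian: they stick out 9.5 mm at knob value 0, let go of the walls only from about 3.5 to 3.9 and are flush near the stop at 4.4.
- mug: White mug with thin red bands standing beside the cutter, 94 mm tall, 82 mm across, handle to one side; origin at the middle of its underside. Bystander.
- tin: Round tea tin with a black lid beyond the cutter, 104 mm across, 147 mm tall; origin at the middle of its underside. Bystander.
- tumbler: Clear drinking glass beside the cutter, 80 mm across, 91 mm tall; origin at the middle of its underside. Bystander.

How it is judged (in metres and radians):
On the way, in this order (a step that is already met when the one before it is completed fails the run):
1. the knob is undone clockwise (beyond 3.9 rad) while the cover is still in its well (value of joint knob above 3.9 rad and distance between cover and well below 0.015 m), for 0.1 s.
2. the cover rests on the board while the gripper still holds it (contact force between cover and board above 0.3 N and contact force between the fingers and cover above 0.3 N), for 0.06 s.
At the end, for the whole second after the job is handed in: The cover lies at rest flat (within 0.1 rad), knob up, on the board with its centre over the board (within 75 mm of the board's centre along x and 140 mm along y), its knob still undone (beyond 3.2 rad) (value of joint knob above 3.2 rad and angle between cover's own z axis and vertical below 0.1 rad and contact force between cover and board above 1 N and x of cover in the frame of board between -0.075 and 0.075 m and y of cover in the frame of board between -0.14 and 0.14 m and z of cover in the frame of board between 0.006 and 0.018 m and linear speed of cover below 0.02 m/s); the robot touches nothing.
It fails at once if the knob is forced anticlockwise, tighter (below -0.45 rad) (value of joint knob below -0.45 rad).
It fails at once if a bystander (mug, tin or drinking glass) is moved by more than 30 mm (distance of any of mug, tin, tumbler from where it was at the start of the episode above 0.03 m).
It also fails if it takes over 72 s, if anything falls off the work surface, if the arm or the gripper's body presses on something with over 40 N, if the wrist force passes 120 N, or if a joint passes its speed limit or range.

## Working session

There is one attempt and no reset: what is moved stays moved. The work goes in short steps, Python scripts to look and compute and a tool call to move; the robot and the scene stay as the last step left them, time stands still between calls to the robot, and variables do not carry over. Pictures are saved under pics/ and viewed, at most 10 in all, crops included, and the job is handed in when it is done.

Besides the shell and the picture viewer there is one more tool, called as name(argument=value, ...) on one line, values as JSON. step_arm: Moves the arm, as the interface text tells. Scaled input: -1 to 1 covers 0.3 m each way for a shift and 45 degrees each way for a turn. Its arguments: {"type":"object","properties":{"steps":{"type":"array"}},"required":["steps"]}

```bash
mkdir -p pics; ls; python3 - <<'E'
from rig import *
import cv2,pickle
d={}
for n in ("scene","side","wrist"):
    c=capture(n); d[n]=c; cv2.imwrite(f"pics/a_{n}.png",c["image"][:,:,::-1])
    print(n,c["vertical_fov"],c["cx"],c["cy"]); print((c["world_from_camera"] if n!="wrist" else c["T_tool_cam"]))
pickle.dump(d,open("a.pkl","wb"))
s=read_state(); print(s)
E
```

```text
pics
scene 42.70682240793235 285.86909731851097 206.4810960501859
[[ 0.82199683 -0.31584718  0.47387948  0.02382448]
 [-0.56916847 -0.48367737  0.66490861 -0.60258548]
 [ 0.01919527 -0.81627003 -0.57735152  0.80419608]
 [ 0.          0.          0.          1.        ]]
side 53.840076949376005 275.5782378861989 211.7695743263697
[[ 0.84961612 -0.27379517  0.45076451  0.1237898 ]
 [-0.52706482 -0.47132661  0.70714489 -0.54596554]
 [ 0.01884445 -0.83838382 -0.54475449  0.69657268]
 [ 0.          0.          0.          1.        ]]
wrist 59.29154532215733 278.1968889914445 208.88153961816624
[[-6.71233652e-04 -9.59631917e-01 -2.81258126e-01  7.70912434e-02]
 [ 9.99999416e-01 -8.82255525e-04  6.23652383e-04  8.68597285e-04]
 [-8.46618267e-04 -2.81257543e-01  9.59631949e-01 -1.36902423e-01]
 [ 0.00000000e+00  0.00000000e+00  0.00000000e+00  1.00000000e+00]]
{'time_s': 0.15, 'joint_positions': array([-1.02271038e+01,  3.02642068e+01,  8.21404041e+01, -1.58545541e-03,
        6.76911939e+01, -1.02262208e+01]), 'qvel': array([ 0.04012261, -0.15058843, -0.25217414, -0.04831424, -0.04520684,
       -0.01007268]), 'tau': array([ 9.14956272e-04, -4.40429199e+01, -1.76841742e+01,  6.33679633e-02,
        5.52540855e-02, -1.06930895e-04]), 'position': array([6.24463266e-01, 1.21107407e-04, 2.46818592e-01]), 'tcp_rot': array([[ 5.10958234e-06,  9.99998639e-01, -1.65008522e-03],
       [ 9.99999963e-01, -4.66127760e-06,  2.71689544e-04],
       [ 2.71681483e-04, -1.65008655e-03, -9.99998602e-01]]), 'force': array([-0.536587  , -0.34772734,  0.40525788]), 'moment': array([-0.00256709, -0.02765779, -0.0028953 ]), 'grasp_force': 0.0, 'opening': 0.9980164524188898}
```

View pics/a_scene.png

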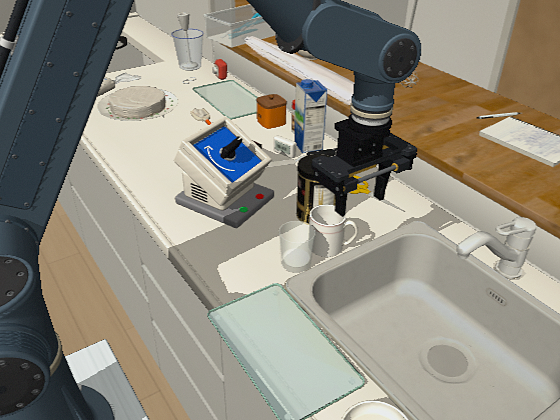

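View pics/a_side.png

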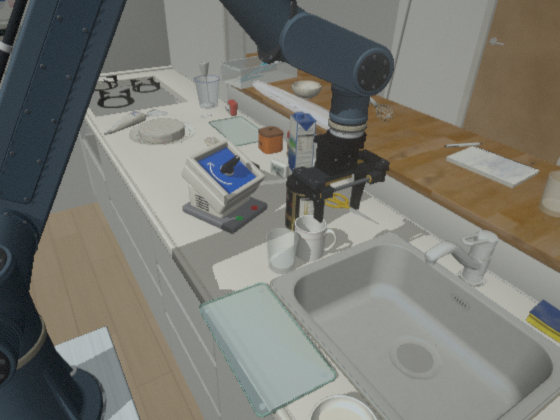

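View pics/a_wrist.png

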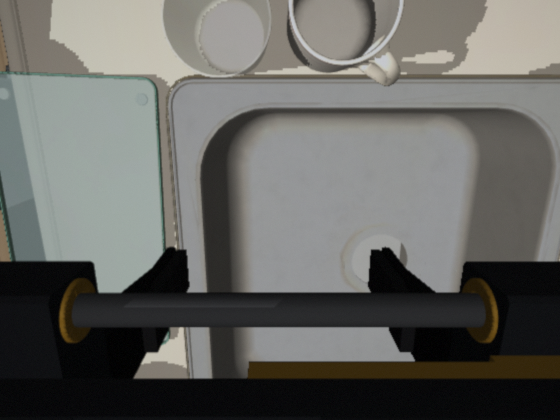

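```bash
python3 - <<'E'
import pickle,cv2,numpy as np
d=pickle.load(open("a.pkl","rb"))
a=d["scene"]["image"][115:225,170:280]; b=d["side"]["image"][130:240,175:275]
a=cv2.resize(a,None,fx=4,fy=4,interpolation=cv2.INTER_CUBIC); b=cv2.resize(b,None,fx=3.5,fy=3.5,interpolation=cv2.INTER_CUBIC)
c=np.zeros((440,790,3),np.uint8); c[:440,:440]=a; c[:385,440:790]=b
for i in range(0,440,80): c[i,:440,:]=c[i,:440,:]//2; c[:,i,:]=c[:,i,:]//2
cv2.imwrite("pics/b.png",c[:,:,::-1])
E
```

```text
(no output)
```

View pics/b.png

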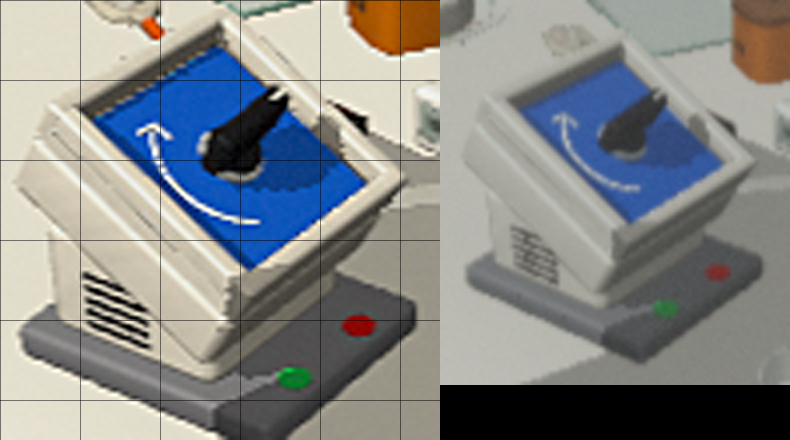

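```bash
cat >h.py <<'E'
import numpy as np, pickle, cv2
from scipy.optimize import least_squares
from scipy.spatial.transform import Rotation as R
def K(c): return 210/np.tan(np.radians(c["vertical_fov"]/2))
def proj(c,P,T=None):
    T=c["world_from_camera"] if T is None else T
    p=(np.atleast_2d(P)-T[:3,3])@T[:3,:3]
    return p[:,:2]/p[:,2:]*K(c)+[c["cx"],c["cy"]]
def onplane(c,px,z,T=None):
    T=c["world_from_camera"] if T is None else T
    px=np.atleast_2d(px); d=np.c_[(px-[c["cx"],c["cy"]])/K(c),np.ones(len(px))]@T[:3,:3].T
    return T[:3,3]+d*((z-T[2,3])/d[:,2])[:,None]
def rz(a): return R.from_euler('z',a).as_matrix()
Tilt=np.array([[.75**.5,0,-.5],[0,1,0],[.5,0,.75**.5]])  # cover axes in cutter frame
E
python3 - <<'E'
from h import *
d=pickle.load(open("a.pkl","rb")); s,e=d["scene"],d["side"]
S=np.array([(50,105),(222,13),(405,175),(238,282)])/4+[170,115]   # outer rim L,T,R,B
E=(np.array([(497,95),(590,28),(755,158),(613,245)])-[440,0])/3.5+[175,130]
# L: +x(up slope) and which y? front faces -y_world: cutter x=+y world, cutter y=-x world
loc=np.array([(.084,.084,.03),(.084,-.084,.03),(-.084,-.084,.03),(-.084,.084,.03)])
def pts(p): return np.array([p[0],p[1],0])+( [p[3],0,.135]+loc@Tilt.T)@rz(p[2]).T
f=lambda p:np.r_[proj(s,pts(p))-S,proj(e,pts(p))-E].ravel()
b=onplane(s,np.array([(22,350),(215,432),(415,320)])/4+[170,115],0); print("base",b.round(3))
r=least_squares(f,[.6,.45,1.57,0]); print(r.x.round(4),np.degrees(r.x[2])); print(f(r.x).reshape(-1,2).round(1))
r0=least_squares(lambda p:f(np.r_[p,0]),[.6,.45,1.57]);print(r0.x.round(4),f(np.r_[r0.x,0]).round(1))
print("board",onplane(s,[(209,310),(275,284),(366,383),(285,418)],.01).round(3))
print("board side",onplane(e,[(202,306),(266,285),(334,377),(265,415)],.01).round(3))
print("tumbler,mug base",onplane(s,[(295,262),(327,247)],0.0).round(3))
print("tin",onplane(s,[(318,205)],0.0).round(3))
E
```

```text
base [[0.453 0.495 0.   ]
 [0.515 0.349 0.   ]
 [0.687 0.385 0.   ]]
[ 0.2789  1.0684  1.9885 -0.7   ] 113.93177073317587
[[-3.1 -1.5]
 [-2.7 -4.7]
 [-0.5 -0.8]
 [ 1.9  3.1]
 [-5.8  0.5]
 [ 7.6  0.1]
 [-0.2  1.3]
 [ 3.8  0.4]]
[0.5629 0.4286 1.9885] [-3.1 -1.5 -2.7 -4.7 -0.5 -0.8  1.9  3.1 -5.8  0.5  7.6  0.1 -0.2  1.3
  3.8  0.4]
board [[ 0.342  0.101  0.01 ]
 [ 0.494  0.09   0.01 ]
 [ 0.488 -0.206  0.01 ]
 [ 0.331 -0.183  0.01 ]]
board side [[ 0.344  0.098  0.01 ]
 [ 0.502  0.083  0.01 ]
 [ 0.485 -0.198  0.01 ]
 [ 0.335 -0.195  0.01 ]]
tumbler,mug base [[0.577 0.133 0.   ]
 [0.671 0.135 0.   ]]
tin [[ 0.758  0.283 -0.   ]]
```

```bash
cat >>h.py <<'E'
def goal(p,Rt,st):
    """normalised shift, turn to reach tool pose p,Rt from the measured one"""
    R0=st["tcp_rot"]
    return (R0.T@(np.array(p)-st["position"])/.3).round(3), (np.degrees(R.from_matrix(R0.T@Rt).as_rotvec())/45).round(3)
def toolrot(n,x):
    z=-n/np.linalg.norm(n); x=x-z*(x@z); x/=np.linalg.norm(x); return np.c_[x,np.cross(z,x),z]
E
python3 - <<'E'
from h import *; from rig import *
st=read_state()
Rc=rz(np.radians(106))@Tilt
n=Rc[:,2]; print(n)
print(goal([.595,.3,.336],toolrot(n,Rc[:,0]),st))
E
```

```text
[ 0.13781868 -0.48063085  0.8660254 ]
(array([ 1.   , -0.099, -0.297]), array([ 0.091,  0.662, -0.348]))
```

step_arm(steps=[[0.1,0,-0.2,0.01,0.08,-0.04,-1],[0.23,-0.02,-0.3,0.03,0.2,-0.1,-1],[0.36,-0.04,-0.3,0.04,0.3,-0.15,-1],[0.49,-0.06,-0.3,0.06,0.4,-0.2,-1],[0.62,-0.08,-0.3,0.07,0.5,-0.26,-1],[0.75,-0.1,-0.3,0.09,0.6,-0.31,-1],[0.88,-0.1,-0.3,0.09,0.66,-0.35,-1],[1.0,-0.1,-0.3,0.09,0.66,-0.35,-1]])

```text
time_s: 0.82
position: [0.5949, 0.2925, 0.336]
tcp_rot: [[-0.238, 0.961, -0.138], [0.833, 0.275, 0.48], [0.499, -0.0, -0.866]]
force: [0.5, -0.7, -0.3]
opening: 0.999
grasp_force: 0.0
```

```bash
python3 - <<'E'
from h import *; from rig import *
s=read_state(); c=capture("wrist"); c["st"]=s; pickle.dump(c,open("w1.pkl","wb"))
cv2.imwrite("pics/w1.png",cv2.resize(c["image"],(784,588),interpolation=cv2.INTER_CUBIC)[:,:,::-1]); print(s["joint_positions"].round(1),s["position"],s["time_s"])
E
```

```text
[  4.2  29.7  74.4  29.5  83.6 -17.1] [0.5949277  0.29247268 0.33598136] 0.8167
```

View pics/w1.png

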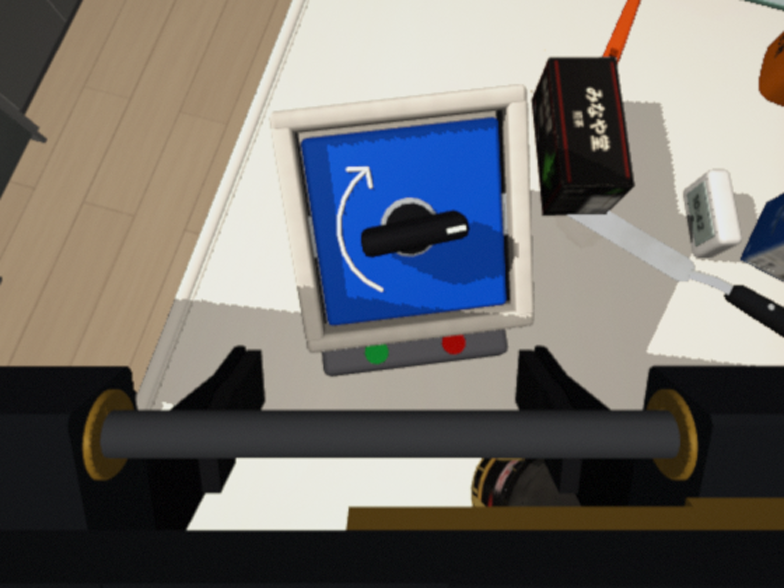

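```bash
cat >fit.py <<'E'
from h import *
c=pickle.load(open("w1.pkl","rb")); st=c["st"]
M=np.eye(4); M[:3,:3]=st["tcp_rot"]; M[:3,3]=st["position"]; T=M@c["T_tool_cam"]
U=np.array([(273,113),(525,87),(532,323),(310,350),(301,138),(498,117),(507,303),(327,325)])/1.4
sg=np.array([(1,1),(1,-1),(-1,-1),(-1,1)])
loc=np.r_[np.c_[sg*.084,[.03]*4],np.c_[sg*.068,[.016]*4]]
pts=lambda p,l: p[:3]+l@(rz(p[3])@Tilt).T
f=lambda p:(proj(c,pts(p,loc),T)-U).ravel()
for fixz in (0,1):
    g=(lambda p:f(np.r_[p[:2],.135,p[2]])) if fixz else f
    r=least_squares(g,[.56,.43,1.85] if fixz else [.56,.43,.135,1.85],loss='soft_l1')
    p=np.r_[r.x[:2],.135,r.x[2]] if fixz else r.x
    print(p.round(4),np.degrees(p[3]).round(1)); print(f(p).reshape(-1,2).round(1).tolist())
Rc=rz(p[3])@Tilt
# bar: centre line ends on knob top plane (floor + 56mm + up to 2)
for h in (.056,.058):
    q=np.array([(363,240),(467,226)])/1.4   # approx axis ends
    dd=np.c_[(q-[c["cx"],c["cy"]])/K(c),[1,1]]@T[:3,:3].T
    n=Rc[:,2]; t=((p[:3]+n*h-T[:3,3])@n)/(dd@n); W=T[:3,3]+dd*t[:,None]; L=(W-p[:3])@Rc
    print("bar local",L.round(4).tolist(),"len",np.linalg.norm(L[1]-L[0]),"ang",np.degrees(np.arctan2(*(L[1]-L[0])[1::-1])))
np.save("p.npy",p)
E
python3 fit.py
```

```text
[0.5698 0.4338 0.1253 1.9682] 112.8
[[-0.9, 0.8], [0.6, 0.2], [0.1, 1.5], [-0.3, 1.1], [0.8, -0.6], [-0.4, -0.5], [-1.3, -0.8], [1.5, -1.7]]
[0.5701 0.4297 0.135  1.9751] 113.2
[[-4.9, -0.7], [2.2, -3.1], [2.6, 3.1], [-2.0, 4.5], [-2.2, -1.6], [0.6, -2.9], [0.5, 0.5], [0.0, 0.9]]
bar local [[0.0003, 0.0333, 0.056], [0.0013, -0.0333, 0.056]] len 0.06662028925248101 ang -89.16748400224607
bar local [[0.0007, 0.0333, 0.058], [0.0016, -0.0329, 0.058]] len 0.06620793530864015 ang -89.16748400224614
```

```bash
python3 - <<'E'
from h import *; from rig import *
p=np.load("p.npy"); Rc=rz(p[3])@Tilt; n=Rc[:,2]; st=read_state()
Rt=toolrot(n,Rc[:,1])
tgt=p[:3]+n*(.042+.12)
Rmid=st["tcp_rot"]@R.from_rotvec([0,0,-np.radians(45)]).as_matrix()
s1,_=goal(tgt,Rt,st); print(s1)
s2=dict(st); s2["tcp_rot"]=Rmid; s2["position"]=tgt; print(goal(tgt,Rt,s2))
E
```

```text
[0.038 0.079 0.262]
(array([0., 0., 0.]), array([ 0.037,  0.072, -1.13 ]))
```

step_arm(steps=[[0,0.01,0.05,0,0,-0.15,-1],[0.01,0.02,0.1,0,0,-0.3,-1],[0.02,0.03,0.15,0,0,-0.45,-1],[0.03,0.05,0.2,0,0,-0.6,-1],[0.04,0.07,0.25,0,0,-0.75,-1],[0.04,0.08,0.26,0,0,-0.9,-1],[0.04,0.08,0.26,0,0,-1,-1],[0.04,0.08,0.26,0,0,-1,-1]])

```text
time_s: 1.53
position: [0.6042, 0.3466, 0.2749]
tcp_rot: [[-0.85, 0.508, -0.138], [0.392, 0.786, 0.479], [0.351, 0.353, -0.867]]
force: [-0.5, -0.8, 0.1]
opening: 0.999
grasp_force: 0.0
```

step_arm(steps=[[0,0,0,0,0.01,-0.15,-0.5],[0,0,0,0.01,0.02,-0.3,-0.3],[0,0,0,0.02,0.03,-0.45,-0.3],[0,0,0,0.03,0.05,-0.6,-0.3],[0,0,0,0.04,0.07,-0.75,-0.3],[0,0,0,0.04,0.07,-0.9,-0.3],[0,0,0,0.04,0.07,-1,-0.3],[0,0,0,0.04,0.07,-1,-0.3]])

```text
time_s: 2.2
position: [0.6047, 0.3463, 0.276]
tcp_rot: [[-0.951, -0.242, -0.192], [-0.305, 0.837, 0.455], [0.051, 0.491, -0.87]]
force: [-0.2, -0.1, -1.1]
opening: 0.653
grasp_force: 0.0
```

```bash
python3 - <<'E'
from h import *; from rig import *
s=read_state(); c=capture("wrist"); c["st"]=s; pickle.dump(c,open("w2.pkl","wb"))
cv2.imwrite("pics/w2.png",cv2.resize(c["image"],(784,588),interpolation=cv2.INTER_CUBIC)[:,:,::-1]); print(s["joint_positions"].round(1),s["position"],s["time_s"],s["opening"])
E
```

```text
[   9.2   36.2   71.7   29.    81.1 -104.7] [0.60467603 0.34628953 0.27600615] 2.2 0.6528434334735099
```

View pics/w2.png

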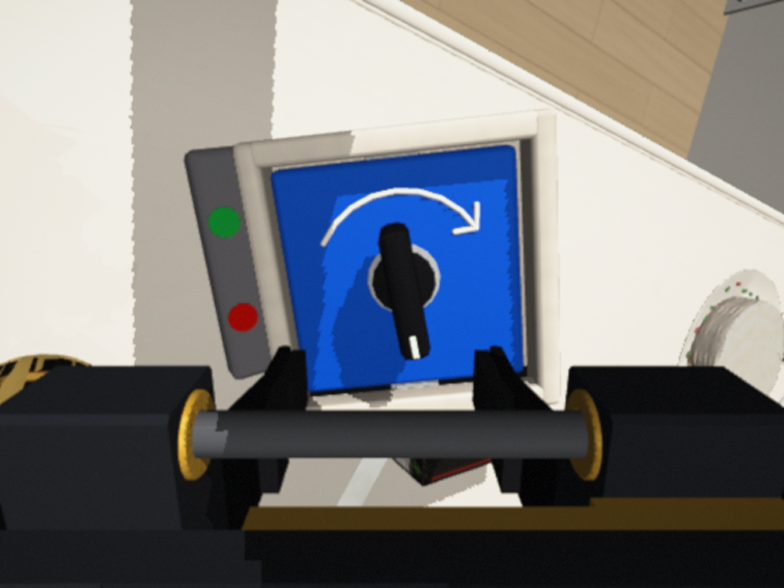

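```bash
cat >fit2.py <<'E'
from h import *
V=[]
for k in (1,2):
    c=pickle.load(open(f"w{k}.pkl","rb")); M=np.eye(4); M[:3,:3]=c["st"]["tcp_rot"]; M[:3,3]=c["st"]["position"]; V.append((c,M@c["T_tool_cam"]))
A=[(1,1),(1,-1),(-1,-1),(-1,1)]
C1=[(301,138),(498,117),(507,303),(327,325)]; C2=[(516,147),(523,375),(310,392),(273,171)]
O1=[(273,113),(525,87),(532,323),(310,350)]; O2={0:(554,113),1:(558,400),3:(237,147)}
A=np.array(A,float)
def pts(p,l): return p[:3]+np.atleast_2d(l)@(rz(p[3])@Tilt).T
def f(p):
    h=p[4]; r=[]
    for k,(Cc,O) in enumerate(((C1,dict(enumerate(O1))),(C2,O2))):
        r.append(proj(V[k][0],pts(p,np.c_[A*.067,[.016]*4]),V[k][1])-np.array(Cc)/1.4)
        r.append(proj(V[k][0],pts(p,[(*(A[i]*h),.03) for i in O]),V[k][1])-np.array(list(O.values()))/1.4)
    r.append(proj(V[0][0],p[5:8],V[0][1])-np.array([457,229])/1.4); r.append(proj(V[1][0],p[5:8],V[1][1])-np.array([414,347])/1.4)
    return np.vstack(r).ravel()
r=least_squares(f,[.57,.43,.135,1.97,.083,.58,.4,.17],loss='soft_l1'); p=r.x
print(p.round(4),np.degrees(p[3])); print(f(p).reshape(-1,2).round(1).tolist())
print("white mark local",((p[5:8]-p[:3])@(rz(p[3])@Tilt)).round(4))
r=least_squares(lambda q:f(np.r_[q[:2],.135,q[2:]]),[.57,.43,1.97,.083,.58,.4,.17],loss='soft_l1'); q=np.r_[r.x[:2],.135,r.x[2:]]
print(q.round(4)); print(f(q).reshape(-1,2).round(1).tolist())
np.save("p.npy",p)
E
python3 fit2.py
```

```text
[0.57   0.4311 0.1332 1.9678 0.0817 0.6053 0.4146 0.1842] 112.74674981793514
[[0.0, -1.5], [-0.0, -1.5], [-1.0, -0.8], [0.9, -1.6], [-0.6, 0.7], [0.1, 0.2], [-0.4, 0.9], [-0.2, 0.4], [1.6, -0.3], [1.4, -1.8], [-0.9, -0.3], [0.4, 0.7], [-0.7, 0.5], [-1.2, 2.2], [-1.6, 0.3], [-0.4, -0.4], [-0.3, 0.3]]
white mark local [ 0.0005 -0.0262  0.0586]
[0.57   0.4304 0.135  1.9677 0.0813 0.6053 0.4146 0.1842]
[[-0.5, -1.8], [0.2, -1.9], [-0.8, -0.4], [0.5, -1.2], [-0.7, 0.8], [-0.0, 0.3], [-0.6, 0.9], [-0.3, 0.4], [2.5, -0.7], [2.2, -1.1], [-1.0, 0.4], [0.2, 0.5], [-0.2, 0.7], [-0.8, 2.5], [-1.3, 0.5], [-0.4, -0.4], [-0.3, 0.3]]
```

```bash
cat >>h.py <<'E'
def cov():
    p=np.array([.570,.4306,.1345]); return p, rz(np.radians(112.75))@Tilt
E
python3 - <<'E'
from h import *; from rig import *
p,Rc=cov(); n=Rc[:,2]; st=read_state(); Rt=toolrot(n,Rc[:,1]); print(Rt)
print(goal(p+n*.11,Rt,st), goal(p+n*.05,Rt,st))
E
```

```text
[[-9.22200972e-01 -3.34901517e-01 -1.93355481e-01]
 [-3.86710962e-01  7.98649469e-01  4.61100486e-01]
 [ 6.31805325e-18  5.00000000e-01 -8.66025404e-01]]
(array([0.   , 0.029, 0.194]), array([-0.009, -0.001, -0.131])) (array([0.   , 0.03 , 0.394]), array([-0.009, -0.001, -0.131]))
```

step_arm(steps=[[0,0.03,0.05,-0.01,0,-0.13,-0.3],[0,0.03,0.1,-0.01,0,-0.13,-0.3],[0,0.03,0.16,-0.01,0,-0.13,-0.3],[0,0.03,0.22,-0.01,0,-0.13,-0.3],[0,0.03,0.27,-0.01,0,-0.13,-0.3],[0,0.03,0.3,-0.01,0,-0.13,-0.3],[0,0.03,0.3,-0.01,0,-0.13,-0.3]])

```text
time_s: 2.83
position: [0.5834, 0.3953, 0.2]
tcp_rot: [[-0.921, -0.334, -0.199], [-0.389, 0.798, 0.46], [0.005, 0.501, -0.865]]
force: [-0.4, 0.0, -1.5]
opening: 0.65
grasp_force: 0.0
```

```bash
python3 - <<'E'
from h import *; from rig import *
p,Rc=cov(); n=Rc[:,2]; st=read_state(); Rt=toolrot(n,Rc[:,1])
print(goal(p+n*.05,Rt,st),st["force"],st["joint_positions"].round(1))
E
```

```text
(array([-0.005, -0.   ,  0.085]), array([ 0.002, -0.007, -0.001])) [-0.36999203  0.04721963 -1.50310559] [  13.4   40.8   75.7   31.3   72.  -111.5]
```

step_arm(steps=[[0,0,0.03,0,-0.007,0,-0.3],[-0.005,0,0.06,0,-0.007,0,-0.3],[-0.005,0,0.085,0,-0.007,0,-0.3],[-0.005,0,0.085,0,-0.007,0,-0.3]])

```text
time_s: 3.17
position: [0.5805, 0.4076, 0.1786]
tcp_rot: [[-0.922, -0.336, -0.192], [-0.387, 0.798, 0.463], [-0.002, 0.501, -0.865]]
force: [0.4, 0.2, -1.1]
opening: 0.65
grasp_force: 0.0
```

step_arm(steps=[[0,0,0,0,0,0,1],[0,0,0,0,0,0,1],[0,0,0,0,0,0,1],[0,0,0,0,0,0,1],[0,0,0,0,0,0,1],[0,0,0,0,0,0,1]])

```text
time_s: 3.67
position: [0.5817, 0.4073, 0.1803]
tcp_rot: [[-0.922, -0.337, -0.189], [-0.387, 0.797, 0.464], [-0.005, 0.501, -0.866]]
force: [0.1, -0.5, 0.5]
opening: 0.275
grasp_force: 0.0
```

```bash
python3 - <<'E'
from h import *; from rig import *
p,Rc=cov(); n=Rc[:,2]; st=read_state(); Rt=toolrot(n,Rc[:,1])
print(goal(p+n*.05,Rt,st),st["force"],st["moment"],st["opening"]*87,st["grasp_force"],st["time_s"],st["tcp_rot"].T@st["force"],st["tcp_rot"].T@st["moment"])
E
```

```text
(array([ 0.006, -0.001,  0.009]), array([0.001, 0.006, 0.003])) [ 0.11899722 -0.53426106  0.48677715] [-0.09158447 -0.13079634 -0.01479111] 23.967276996869828 0.0 3.6667 [ 0.09410264 -0.22232991 -0.69156439] [ 0.13510229 -0.08081207 -0.03051154]
```

step_arm(steps=[[0,0,0,0,0,0,1],[0,0,0,0,0,0,1],[0,0,0,0,0,0,1],[0,0,0,0,0,0,1]])

```text
time_s: 4.0
position: [0.5819, 0.4067, 0.1799]
tcp_rot: [[-0.922, -0.337, -0.189], [-0.387, 0.798, 0.463], [-0.005, 0.5, -0.866]]
force: [1.0, -3.4, -0.3]
opening: 0.186
grasp_force: 28.7
```

```bash
cat >q.py <<'E'
from h import *; from rig import *
p,Rc=cov(); st=read_state(); a=Rc.T@st["tcp_rot"]; 
print("t",st["time_s"],"open mm",round(st["opening"]*87,1),"grip",round(st["grasp_force"],1),"j6",st["joint_positions"][5].round(1))
print("TCP in cover frame mm",((Rc.T@(st["position"]-p))*1e3).round(1),"tilt z",a[:,2].round(3),"toolx ang",np.degrees(np.arctan2(a[1,0],a[0,0])).round(1))
print("F tool",(st["tcp_rot"].T@st["force"]).round(1),"M tool",(st["tcp_rot"].T@st["moment"]).round(3))
E
python3 q.py
```

```text
t 4.0 open mm 16.2 grip 28.7 j6 -112.1
TCP in cover frame mm [-0.4 -1.8 52.7] tilt z [-0.    -0.005 -1.   ] toolx ang 90.1
F tool [ 0.4 -3.1 -1.5] M tool [ 0.673 -0.018 -0.108]
```

step_arm(steps=[[0,0,0,0,0,0.1,1],[0,0,-0.001,0,0,0.2,1],[0,0,-0.001,0,0,0.3,1],[0,0,-0.001,0,0,0.4,1],[0,0,-0.002,0,0,0.5,1],[0,0,-0.002,0,0,0.5,1]])

```text
time_s: 4.5
position: [0.5819, 0.4062, 0.1801]
tcp_rot: [[-0.981, 0.043, -0.19], [-0.051, 0.885, 0.462], [0.187, 0.463, -0.866]]
force: [1.2, -4.3, 0.1]
opening: 0.186
grasp_force: 29.2
```

```bash
python3 q.py
```

```text
t 4.5 open mm 16.2 grip 29.2 j6 -89.6
TCP in cover frame mm [-0.7 -1.5 53.1] tilt z [-0.001 -0.004 -1.   ] toolx ang 67.6
F tool [-0.9 -3.7 -2.3] M tool [ 0.941 -0.139 -0.153]
```

step_arm(steps=[[0,0,0,0,0,0.15,1],[0,0,-0.001,0,0,0.3,1],[0,0,-0.001,0,0,0.45,1],[0,0,-0.002,0,0,0.6,1],[0,0,-0.002,0,0,0.75,1],[0,0,-0.003,0,0,0.9,1],[0,0,-0.003,0,0,1,1]])

```text
time_s: 5.08
position: [0.5813, 0.4045, 0.1804]
tcp_rot: [[-0.662, 0.724, -0.192], [0.591, 0.663, 0.459], [0.46, 0.191, -0.867]]
force: [-0.1, -9.0, 1.0]
opening: 0.188
grasp_force: 29.3
```

step_arm(steps=[[0,0,0,0,0,0.15,1],[0,0,-0.001,0,0,0.3,1],[0,0,-0.001,0,0,0.45,1],[0,0,-0.002,0,0,0.6,1],[0,0,-0.002,0,0,0.75,1],[0,0,-0.003,0,0,0.9,1],[0,0,-0.003,0,0,1,1],[0,0,-0.003,0,0,1,1]])

```text
time_s: 5.75
position: [0.5797, 0.4034, 0.1812]
tcp_rot: [[0.041, 0.98, -0.196], [0.887, 0.054, 0.458], [0.459, -0.193, -0.867]]
force: [-2.6, -11.8, 2.0]
opening: 0.184
grasp_force: 30.0
```

```bash
python3 q.py
```

```text
t 5.75 open mm 16.0 grip 30.0 j6 0.4
TCP in cover frame mm [-1.6  1.6 54.9] tilt z [-0.002  0.004 -1.   ] toolx ang -22.4
F tool [-9.6 -3.6 -6.6] M tool [ 0.603 -1.92  -0.109]
```

step_arm(steps=[[-0.002,-0.001,-0.001,0,0,0.15,1],[-0.003,-0.001,-0.002,0,0,0.3,1],[-0.004,0,-0.003,0,0,0.45,1],[-0.004,0.001,-0.004,0,0,0.6,1],[-0.004,0.001,-0.005,0,0,0.75,1],[-0.004,0.001,-0.005,0,0,0.75,1]])

```text
time_s: 6.25
position: [0.5786, 0.4032, 0.1822]
tcp_rot: [[0.58, 0.79, -0.2], [0.767, -0.447, 0.46], [0.274, -0.42, -0.865]]
force: [-5.7, -7.1, 2.6]
opening: 0.183
grasp_force: 30.0
```

```bash
python3 q.py
```

```text
t 6.25 open mm 15.9 grip 30.0 j6 34.2
TCP in cover frame mm [-0.9  2.7 55.6] tilt z [ 0.002  0.006 -1.   ] toolx ang -56.3
F tool [-8.  -2.4 -4.4] M tool [ 0.179 -1.705  0.025]
```

step_arm(steps=[[-0.002,-0.001,-0.002,0,0,0.15,1],[-0.004,-0.001,-0.003,0,0,0.3,1],[-0.005,0,-0.004,0,0,0.45,1],[-0.006,0,-0.005,0,0,0.6,1],[-0.006,0,-0.005,0,0,0.75,1],[-0.006,0,-0.005,0,0,0.75,1]])

```text
time_s: 6.75
position: [0.5789, 0.4038, 0.1834]
tcp_rot: [[0.92, 0.339, -0.196], [0.392, -0.795, 0.464], [0.002, -0.503, -0.864]]
force: [-5.3, 2.6, -1.1]
opening: 0.223
grasp_force: 36.2
```

```bash
python3 q.py
```

```text
t 6.75 open mm 19.4 grip 36.2 j6 67.5
TCP in cover frame mm [ 0.   2.2 56.4] tilt z [ 0.004  0.001 -1.   ] toolx ang -89.7
F tool [-3.9 -3.3  3.2] M tool [ 0.233 -0.615 -1.064]
```

step_arm(steps=[[0,0,0,0,0,0,1],[0,0,0,0,0,0,1],[0,0,0,0,0,-0.1,1],[0,0,0,0,0,-0.2,1],[0,0,0,0,0,-0.2,1]])

```text
time_s: 7.17
position: [0.5797, 0.4037, 0.1837]
tcp_rot: [[0.855, 0.48, -0.194], [0.511, -0.723, 0.465], [0.083, -0.497, -0.864]]
force: [-5.5, 2.3, 0.2]
opening: 0.196
grasp_force: 29.0
```

```bash
python3 q.py; python3 - <<'E'
from h import *; from rig import *
s=read_state(); c=capture("wrist"); c["st"]=s; pickle.dump(c,open("w3.pkl","wb"))
b=capture("scene")["image"][95:235,150:300]
cv2.imwrite("pics/w3.png",np.hstack([c["image"],cv2.resize(b,(235,420)) if 0 else cv2.copyMakeBorder(cv2.resize(b,(240,224),interpolation=cv2.INTER_CUBIC),0,196,0,0,cv2.BORDER_CONSTANT)])[:,:,::-1])
E
```

```text
t 7.1667 open mm 17.0 grip 29.0 j6 58.4
TCP in cover frame mm [-0.1  1.5 56.9] tilt z [ 0.005 -0.001 -1.   ] toolx ang -80.6
F tool [-3.5 -4.4  1.9] M tool [ 0.616 -0.551 -0.32 ]
```

View pics/w3.png

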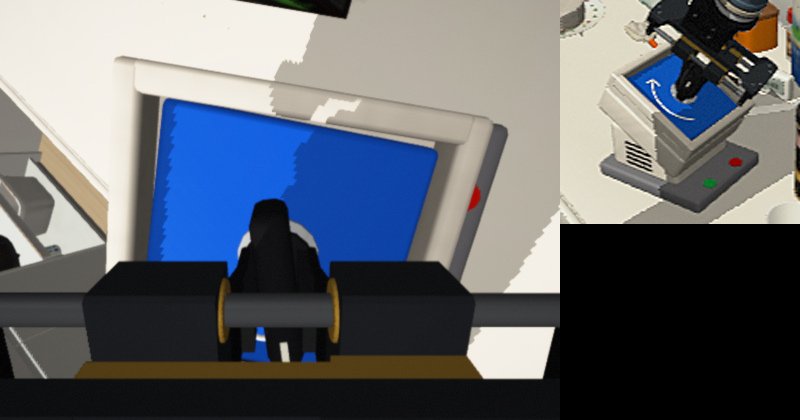

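step_arm(steps=[[-0.003,-0.003,0,0,0,-0.1,1],[-0.003,-0.003,-0.01,0,0,-0.1,1],[-0.003,-0.003,-0.02,0,0,-0.1,1],[-0.003,-0.003,-0.03,0,0,-0.1,1],[-0.003,-0.003,-0.04,0,0,-0.1,1],[-0.003,-0.003,-0.04,0,0,-0.1,1]])

```text
time_s: 7.77
position: [0.5828, 0.3975, 0.1949]
tcp_rot: [[0.819, 0.542, -0.19], [0.561, -0.685, 0.465], [0.122, -0.487, -0.865]]
force: [-3.0, 5.0, -3.4]
opening: 0.188
grasp_force: 30.4
```

```bash
python3 q.py
```

```text
t 7.7667 open mm 16.3 grip 30.4 j6 54.4
TCP in cover frame mm [-0.5  1.  70.1] tilt z [ 0.003 -0.004 -1.   ] toolx ang -76.4
F tool [-0.1 -3.4  5.9] M tool [ 0.557 -0.19  -0.237]
```

step_arm(steps=[[0,0,-0.02,0,0,0,1],[0,0,-0.05,0,0,0,1],[0,0,-0.09,0,0,0,1],[0,0,-0.14,0,0,0,1],[0,0,-0.2,0,0,0,1],[0,0,-0.26,0,0,0,1],[0,0,-0.3,0,0,0,1],[0,0,-0.3,0,0,0,1]])

```text
time_s: 8.43
position: [0.6032, 0.3534, 0.2752]
tcp_rot: [[0.819, 0.544, -0.181], [0.559, -0.687, 0.464], [0.128, -0.481, -0.867]]
force: [0.2, 0.0, -3.2]
opening: 0.178
grasp_force: 30.0
```

```bash
python3 q.py; python3 - <<'E'
from h import *; from rig import *
st=read_state(); print(st["position"],st["force"],st["joint_positions"].round(1))
x=np.array([np.cos(np.radians(7.5)),np.sin(np.radians(7.5)),0]); x0=st["tcp_rot"][:,0]
# level only, then level + turn
for a in (np.degrees(np.arctan2(x0[1],x0[0])),10.): print(a,goal([.5,.15,.32],toolrot(np.array([0,0,1.]),np.array([np.cos(np.radians(a)),np.sin(np.radians(a)),0])),st))
E
```

```text
t 8.4333 open mm 15.5 grip 30.0 j6 55.9
TCP in cover frame mm [ -2.4  -0.8 163.9] tilt z [-0.002 -0.012 -1.   ] toolx ang -76.4
F tool [-0.2  1.6  2.7] M tool [-0.612 -0.141  0.019]
[0.60323623 0.35338875 0.2752333 ] [ 0.175433    0.03495825 -3.16796601] [ 9.6 36.  72.2 29.7 79.9 55.9]
34.30367301990786 (array([-0.642,  0.207, -0.381]), array([-0.644, -0.16 ,  0.041]))
10.0 (array([-0.642,  0.207, -0.381]), array([-0.669, -0.021,  0.569]))
```

step_arm(steps=[[-0.05,0.02,-0.05,-0.05,0,0.05,1],[-0.13,0.05,-0.12,-0.13,0,0.12,1],[-0.22,0.07,-0.18,-0.22,-0.01,0.2,1],[-0.31,0.1,-0.24,-0.33,-0.01,0.29,1],[-0.4,0.13,-0.3,-0.43,-0.01,0.37,1],[-0.49,0.16,-0.33,-0.53,-0.02,0.45,1],[-0.57,0.18,-0.36,-0.61,-0.02,0.52,1],[-0.64,0.21,-0.38,-0.67,-0.02,0.57,1]])

```text
time_s: 9.1
position: [0.4971, 0.1508, 0.3174]
tcp_rot: [[0.985, 0.174, -0.006], [0.174, -0.985, -0.002], [-0.007, 0.001, -1.0]]
force: [0.4, -0.5, -3.8]
opening: 0.18
grasp_force: 30.0
```

```bash
python3 - <<'E'
from h import *; from rig import *
st=read_state(); print(st["position"],st["force"],st["joint_positions"].round(1),st["opening"]*87,st["grasp_force"])
a=np.radians(8)
print(goal([.415,-.05,.22],toolrot(np.array([0,0,1.]),np.array([np.cos(a),np.sin(a),0])),st))
E
```

```text
[0.49708334 0.150761   0.31739858] [ 0.39203068 -0.46600969 -3.7809879 ] [ 4.6 17.5 91.7 -0.1 71.1 84.6] 15.695526592470646 29.996465840376914
(array([-0.384,  0.611,  0.328]), array([0.001, 0.008, 0.045]))
```

step_arm(steps=[[-0.04,0.06,0,0,0,0.04,1],[-0.11,0.17,0.02,0,0.01,0.04,1],[-0.18,0.28,0.06,0,0.01,0.04,1],[-0.25,0.38,0.12,0,0.01,0.04,1],[-0.31,0.48,0.18,0,0.01,0.04,1],[-0.36,0.57,0.25,0,0.01,0.04,1],[-0.38,0.61,0.31,0,0.01,0.04,1],[-0.38,0.61,0.33,0,0.01,0.04,1]])

```text
time_s: 9.77
position: [0.4159, -0.0506, 0.2164]
tcp_rot: [[0.99, 0.14, -0.004], [0.14, -0.99, 0.003], [-0.003, -0.003, -1.0]]
force: [0.4, -0.2, -3.5]
opening: 0.18
grasp_force: 30.0
```

```bash
python3 - <<'E'
from h import *; from rig import *
st=read_state(); print(st["position"],st["tcp_rot"].round(3).tolist(),st["force"],st["moment"],st["joint_positions"].round(1),st["time_s"])
a=capture("scene"); b=capture("side"); pickle.dump((a,b,st),open("c.pkl","wb"))
cv2.imwrite("pics/c.png",np.hstack([cv2.resize(a["image"][180:420,160:420],(520,480)),cv2.resize(b["image"][180:420,180:320],(280,480))])[:,:,::-1])
E
```

```text
[ 0.41590619 -0.05057552  0.21642959] [[0.99, 0.14, -0.004], [0.14, -0.99, 0.003], [-0.003, -0.003, -1.0]] [ 0.43903471 -0.17609223 -3.48634663] [0.05279843 0.16341498 0.03097907] [-2.230e+01  1.750e+01  1.122e+02  1.000e-01  5.050e+01  5.950e+01] 9.7667
```

View pics/c.png

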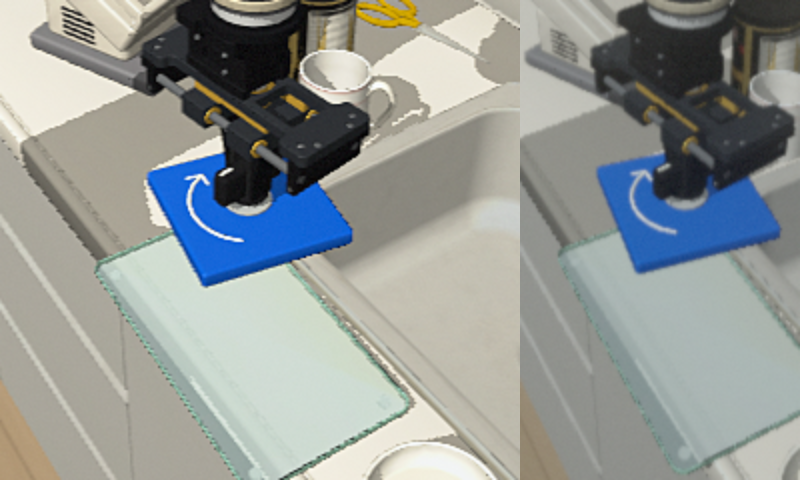

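step_arm(steps=[[0,0,0.05,0,0,0,1],[0,0,0.13,0,0,0,1],[0,0,0.22,0,0,0,1],[0,0,0.31,0,0,0,1],[0,0,0.38,0,0,0,1],[0,0,0.43,0,0,0,1],[0,0,0.45,0,0,0,1],[0,0,0.45,0,0,0,1]])

```text
time_s: 10.53
position: [0.419, -0.0479, 0.083]
tcp_rot: [[0.989, 0.147, 0.0], [0.147, -0.989, 0.002], [0.0, -0.002, -1.0]]
force: [-0.4, 0.3, -4.0]
opening: 0.182
grasp_force: 30.0
```

step_arm(steps=[[0,0,0.01,0,0,0,1],[0,0,0.02,0,0,0,1],[0,0,0.03,0,0,0,1],[0,0,0.035,0,0,0,1],[0,0,0.035,0,0,0,1]])

```text
time_s: 10.95
position: [0.4184, -0.0487, 0.0732]
tcp_rot: [[0.989, 0.146, 0.001], [0.146, -0.989, 0.001], [0.001, -0.001, -1.0]]
force: [-0.6, -0.3, -3.7]
opening: 0.184
grasp_force: 30.0
```

step_arm(steps=[[0,0,0.005,0,0,0,1],[0,0,0.01,0,0,0,1],[0,0,0.015,0,0,0,1],[0,0,0.015,0,0,0,1]])

```text
time_s: 11.28
position: [0.4181, -0.0487, 0.0683]
tcp_rot: [[0.989, 0.146, 0.0], [0.146, -0.989, 0.001], [0.0, -0.001, -1.0]]
force: [-0.5, -0.6, -4.4]
opening: 0.188
grasp_force: 30.0
```

step_arm(steps=[[0,0,0.004,0,0,0,1],[0,0,0.008,0,0,0,1],[0,0,0.008,0,0,0,1],[0,0,0.008,0,0,0,1]])

```text
time_s: 11.62
position: [0.4181, -0.0487, 0.0662]
tcp_rot: [[0.989, 0.146, 0.001], [0.146, -0.989, 0.001], [0.001, -0.001, -1.0]]
force: [0.1, -1.2, -1.6]
opening: 0.18
grasp_force: 30.0
```

step_arm(steps=[[0,0,0.004,0,0,0,1],[0,0,0.006,0,0,0,1],[0,0,0.006,0,0,0,1],[0,0,0.006,0,0,0,1]])

```text
time_s: 11.95
position: [0.4181, -0.0487, 0.0651]
tcp_rot: [[0.989, 0.146, 0.001], [0.146, -0.989, 0.001], [0.001, -0.001, -1.0]]
force: [-2.3, -0.4, 9.1]
opening: 0.181
grasp_force: 30.0
```

step_arm(steps=[[0,0,0,0,0,0,-0.3],[0,0,0,0,0,0,-0.3],[0,0,0,0,0,0,-0.3],[0,0,0,0,0,0,-0.3],[0,0,0,0,0,0,-0.3],[0,0,0,0,0,0,-0.3],[0,0,0,0,0,0,-0.3],[0,0,0,0,0,0,-0.3]])

```text
time_s: 12.62
position: [0.4182, -0.0486, 0.0642]
tcp_rot: [[0.989, 0.146, 0.0], [0.146, -0.989, 0.001], [0.001, -0.001, -1.0]]
force: [-0.2, 0.6, -0.2]
opening: 0.627
grasp_force: 0.0
```

step_arm(steps=[[0,0,-0.01,0,0,0,-0.3],[0,0,-0.04,0,0,0,-0.3],[0,0,-0.1,0,0,0,-0.3],[0,0,-0.18,0,0,0,-0.3],[0,0,-0.28,0,0,0,-0.3],[0,0,-0.38,0,0,0,-0.3],[0,0,-0.45,0,0,0,-0.3],[0,0,-0.5,0,0,0,-0.3]])

```text
time_s: 13.28
position: [0.4185, -0.049, 0.2167]
tcp_rot: [[0.989, 0.146, 0.004], [0.146, -0.989, -0.0], [0.004, 0.001, -1.0]]
force: [0.8, 0.3, -0.3]
opening: 0.649
grasp_force: 0.0
```

```bash
python3 - <<'E'
from h import *; from rig import *
st=read_state(); print(st["position"],st["force"],st["opening"],st["time_s"])
a=capture("scene"); b=capture("wrist")
cv2.imwrite("pics/e.png",np.hstack([cv2.resize(a["image"][150:420,160:420],(404,420)),cv2.resize(b["image"],(396,297)) if 0 else cv2.copyMakeBorder(cv2.resize(b["image"],(396,297)),0,123,0,0,cv2.BORDER_CONSTANT)])[:,:,::-1])
E
```

```text
[ 0.41854325 -0.04895674  0.21665454] [ 0.75743522  0.32652876 -0.34114253] 0.6489607917540394 13.2833
```

View pics/e.png

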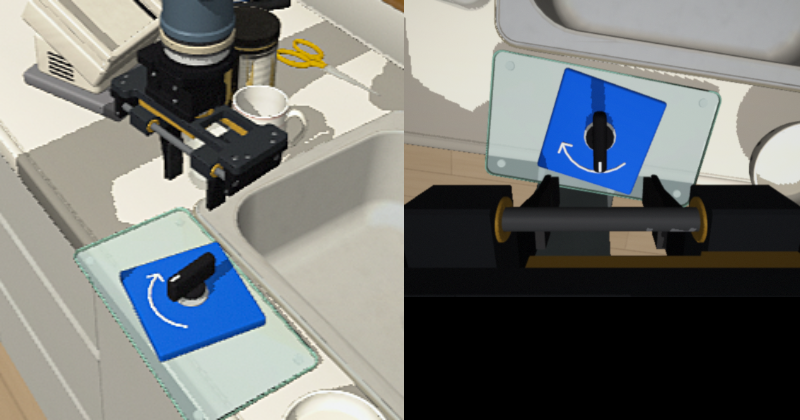

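The cover lies flat on the board, near its centre with the knob up. The mug and the tin stand where they were, and the gripper is clear.

```bash
python3 -c "
from rig import *
print(hand_in())"
```

```text
the job is handed in; nothing more can be done
None
```

I undid the knob clockwise to its stop, then lifted the cover out and set it down flat, knob up, on the glass board before letting go; the job is handed in at about 13 s, but `hand_in` returned no verdict.

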